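# Mount a jade blank in the engraving fixture and lock it

## Robot

A 7-joint arm with a two-finger parallel gripper is mounted at the origin on the work surface. World frame = base frame: x ahead of the robot, y to its left, z up, the work surface at z = 0. Lengths are in m, angles in degrees, forces in N, time in s.
With the tool pointing down it reaches from about 0.425 to 1.025 m from the base axis. Payload 9.4 kg.
Tool frame: the origin (TCP) lies between the finger pads; the fingertips stand 22 mm ahead of it and the grasp point (between the pads) lies 3 mm ahead of it (r.finger_overhang is the z of the fingertips in the tool frame, in m); z points along the fingers, y is the line along which they close (so a half turn about z gives the same grasp; the last joint's range is limited). The gripper opens to 93 mm and grips with 3 to 60 N. Pads are 15 mm wide; open, the fingers measure 128 mm over their backs; the gripper's body (75 mm by 188 mm) begins 65 mm behind the grasp point.
Start: joints at [60.808, 34.337, -0.143, 91.639, 0.103, 54.024, -4.572], TCP at [0.304, -0.658, 0.241] pointing down, gripper open.
Joint ranges: [-147.43, 147.43], [-19.82, 112.94], [-74.19, 73.91], [6.32, 146.72], [-59.91, 239.91], [6.04, 106.73], [-150.56, 150.56]. Speed limits (degrees/s): [127.2, 127.2, 172.46, 172.46, 180, 180, 180].

## Interface

Orientations are given as [roll, pitch, yaw] about the fixed x, y, z axes, in that order (R = Rz(yaw) Ry(pitch) Rx(roll)).
In Python, from station import sensors, grab_frame, workorder, r gives the robot as it stands.
- The arm moves only by the tool step_arm, never from a script. Its argument "increments" is a list of rows, each a list of 5 numbers: the shift along the tool's x, y, z in cm, then the turn about the tool's z in degrees, then the closure, from 0 (fully open) to 1 (shut). In form: [[x, y, z, roll, gripper], ...]. A call has 1 to 10 rows; each row is the pose to reach, as a shift and turn from the pose commanded when the call began, along the tool's axes at that moment; what a row does not reach only later rows make up. A row lasts 1/8 s, in which the tool goes at most 62.5 mm and 10.7 degrees, less where a joint would pass 70% of its speed; a pose out of reach is approached as far as the arm can. A call with a gripper value outside its range is refused whole. The fingers move at their own pace and stop on an object; "squeeze" is the grip in N (left out, the last holds). Time passes only in rows, so rows that repeat a pose let the fingers close. It gives the time, the measured TCP pose, the force, the opening and the grip force at its end, in the units of the state.
- sensors.get_state(): the state, without advancing time (a new reading comes with each control period).
- grab_frame(name): name is "scene" or "top" or "wrist"; returns a dict with "pixels" (400x640x3 uint8, red, green, blue), "vertical_fov" (degrees; the focal length in pixels is half the picture's height over the tangent of half this angle, whatever the lens; pixels are square), "cx", "cy" (the principal point, pixels), "position" and "attitude" of the camera in the world; the wrist camera has in their place "hand_eye" (4x4, takes a point from camera to tool coordinates, whose origin is the TCP and whose axes are the flange's). Camera axes: x right, y down, z forward; pixel columns grow to the right and rows downward; lengths in m; the calibration is good to about 2 mm. The wrist camera is an equidistant fisheye: a pixel r from the principal point sees the ray r / f radians off the axis. A picture is of the moment at which its call begins: read the wrist's pose just before it. There is no depth.
- workorder.close_job(): hands the job in; it is judged then, once.
The state is a dict: "t": time; "joint_positions": joint angles; "joint_vel": joint speeds; "tau": joint torques, N m; "ee_pos": TCP position; "tool_rot": TCP orientation; "force": force on the tool from outside, world axes, zero at the start; "moment": the same for the moment, N m; "gripper_width": finger opening in m; "grip_force": force on a finger pad.
Only numpy, scipy, OpenCV 4.12 (cv2) and the standard library are available. Lean on these libraries where they do the work, as an engineer would, in place of code of your own. Each camera call takes 0.05 s, during which the arm holds its last target. There are 200 camera calls.

## Task

Get the jade blank ready for engraving: pick up its aluminium carrier plate and lower it gently, without dropping it, over the fixture's two locating pins (large hole on the thick brass pin, small hole on the thin steel pin) until it lies flush on the blue bed. Then slide the red-gripped lock fully home over the plate's edge; if the lock stands in the plate's way at first, slide it back beforehand. Let go of everything at the end, and leave the other stones and tools where they are.

Things in the scene. Friction and masses are not known exactly. Their poses are not given: they have to be found in the camera images.
- fixture: Fixed engraving fixture, 120 mm in x, 270 mm in y. Origin: middle of its underside, on the bench; axes level, z up, yaw varies. From y = -135 to +27 mm it is the blue bed, 30 mm high; from y = 25 to 135 mm a dark track block, 70 mm wide and 36 mm high, with a stop at its far end up to 48 mm high. Its place is on the left or the right of the bench.
- seat (a point): Centre of the place for the plate, on the bed's top face: fixture frame (0, -55, 30) mm, axes as the fixture. When the plate is mounted, the plate's origin and axes coincide with this.
- pin_big (a point): Centre of the tip of the thick brass pin: 14 mm diameter, 18 mm tall above the bed, the upper 7 mm tapering to 6 mm. Seat frame (32, -52, 18) mm.
- pin_small (a point): Centre of the tip of the thin steel pin: 10 mm diameter, 18 mm tall above the bed, the upper 7 mm tapering to 4 mm. Seat frame (-32, 52, 18) mm.
- lock_slide (a joint): Travel of the lock slide in m along the fixture's -y axis (towards the plate): 0 = fully back, 0.040 = fully home against its end stop. It stays where it is left; friction about 2 N. Its steel tongue, 24 mm wide and centred on x = +10 mm of the fixture, has its tip at fixture y = 30 mm minus the travel and its underside 41 mm above the bench (3 mm above a seated plate), so beyond about 0.015 it overhangs the seat and blocks the plate.
- lock_grip (a point): Point in the red upright grip of the lock slide, 78 mm above the bench. The grip is a block 22 mm (fixture x) by 18 mm (fixture y), from 48 to 98 mm above the bench, over a steel carriage 36 mm wide whose top is 49 mm above the bench. Fixture frame: x = 10 mm, y = 76 mm minus the travel.
- plate: Loose aluminium carrier plate 100 mm (x) by 140 mm (y) by 8 mm, with a pale green jade blank bonded in its middle, together about 0.7 kg. Origin: centre of the plate's underside; z up. The blank is a sawn block 36 mm (x) by 76 mm (y) from z = 8 to 48 mm, with flat upright sides for gripping across x; carved mounds on top, narrower than the block, reach z = 73 mm (at y = -18 mm) and, pinkish, 62 mm (at y = +18 mm). Only the one way round fits the pins.
- hole_big (a point): Top of the large through hole, 16 mm across, plate frame (32, -52, 8) mm.
- hole_small (a point): Top of the small through hole, 12 mm across, plate frame (-32, 52, 8) mm.
- boulder: Bystander: pinkish-white egg-shaped jade boulder standing between the fixture and the plate's place, 72 mm diameter, 180 mm tall. Origin: centre of its underside.
- pebble: Bystander: celadon pebble standing beside the plate, 40 mm diameter, 60 mm tall. Origin: centre of its underside.
- seal: Bystander: dark green jade seal standing at an end of the plate, 36 mm diameter, 78 mm tall. Origin: centre of its underside.
- brush: Bystander: bench brush with a wooden handle lying beside the fixture, 170 mm long, along its x. Origin: underneath it.
- scriber: Bystander: scriber with an orange handle lying beside the plate, about 130 mm long along its x, its handle 26 mm thick. Origin: underneath it.
- jar: Bystander: closed amber glass jar near the lock's track, 56 mm diameter, 85 mm tall. Origin: centre of its underside.
- bangle: Bystander: green jade bangle lying flat beside the fixture's bed, 74 mm outside diameter, 14 mm thick. Origin: centre of its underside.

How it is judged:
By the outcome, as a careful person would: the job done as asked, in the order asked, and still so for the second after the job is handed in, with the robot touching nothing.
It also fails if it takes over 67 s, if anything falls off the work surface, if the arm or the gripper's body presses on something with over 40 N, if the wrist force passes 120 N, or if a joint passes its speed limit or range.

## Working session

There is one attempt and no reset: what is moved stays moved. The work goes in short steps, Python scripts to look and compute and a tool call to move; the robot and the scene stay as the last step left them, time stands still between calls to the robot, and variables do not carry over. Pictures are saved under pics/ and viewed, at most 11 in all, crops included, and the job is handed in when it is done.

Besides the shell and the picture viewer there is one more tool, called after "Call:" by a JSON object that holds its "op" and its "data". step_arm: Moves the arm, as the interface text tells. Its arguments: {"type":"object","properties":{"increments":{"type":"array","items":{"type":"array","items":{"type":"number"}}},"squeeze":{"type":"number"}},"required":["increments"]}

```bash
mkdir -p pics; cat > h.py <<'E'
import numpy as np, cv2, json
from scipy.spatial.transform import Rotation as R
from station import sensors, grab_frame, workorder, r
def snap(name,fn):
    s=sensors.get_state(); f=grab_frame(name)
    cv2.imwrite(f'pics/{fn}.png',cv2.cvtColor(f['pixels'],cv2.COLOR_RGB2BGR))
    return s,f
E
python3 - <<'E'
from h import *
for n in ('top','scene'):
    s,f=snap(n,n+'1'); print({k:v for k,v in f.items() if k!='pixels'})
    np.save(n+'.npy',f,allow_pickle=True)
s,f=snap('wrist','w1');print({k:v for k,v in f.items() if k!='pixels'});print(s)
E
```

```text
{'vertical_fov': 50.62651364648242, 'cx': 318.25703986320605, 'cy': 203.1904774339175, 'position': array([ 0.47110165, -0.02134174,  0.93266784]), 'attitude': array([-174.86075385,    1.13756318,  -88.81369869])}
{'vertical_fov': 46.922418331442316, 'cx': 316.37416415858786, 'cy': 195.00161653622843, 'position': array([ 1.30358821, -0.54106994,  0.73451856]), 'attitude': array([-125.01378388,    0.14660755,   55.78112672])}
{'vertical_fov': 65.70646984690485, 'cx': 325.77942812872254, 'cy': 197.06516210427552, 'hand_eye': array([[ 6.18765654e-04, -9.67245632e-01, -2.53841495e-01,
         7.11211777e-02],
       [ 9.99999398e-01,  3.68406798e-04,  1.03381607e-03,
        -9.52705092e-04],
       [-9.06437143e-04, -2.53841982e-01,  9.67245277e-01,
        -1.43558773e-01],
       [ 0.00000000e+00,  0.00000000e+00,  0.00000000e+00,
         1.00000000e+00]])}
{'t': 0.1, 'joint_positions': array([60.80784043, 34.37881859, -0.14560919, 91.67520106,  0.10488829,
       54.02487203, -4.57348541]), 'joint_vel': array([ 0.00371715, -0.15188136, -0.09817246, -0.05743195, -0.05400399,
       -0.02650923,  0.08920327]), 'tau': array([ 4.39602532e-03, -7.66553879e+01,  1.50153648e+00, -2.52939677e+01,
       -5.23595279e-02,  1.36429400e-02,  6.26880274e-05]), 'ee_pos': array([ 0.30388847, -0.65779585,  0.23986755]), 'tool_rot': array([-1.79921694e+02,  8.85058914e-03,  2.48005846e+01]), 'force': array([-0.45839379, -0.18070049, -0.24527814]), 'moment': array([-0.02655291, -0.00967893,  0.02605565]), 'grip_force': 0.0, 'gripper_width': 0.09303739749501248}
```

View pics/top1.png

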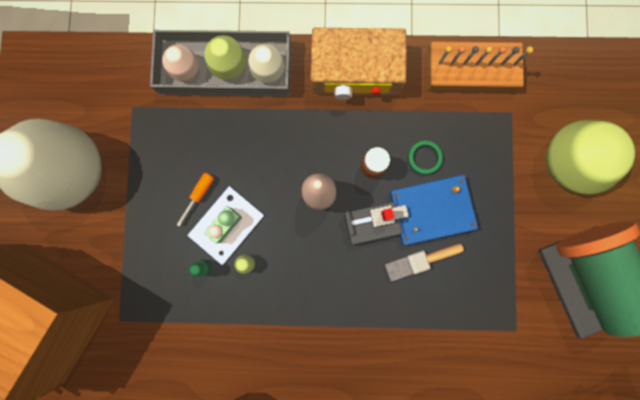

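View pics/scene1.png

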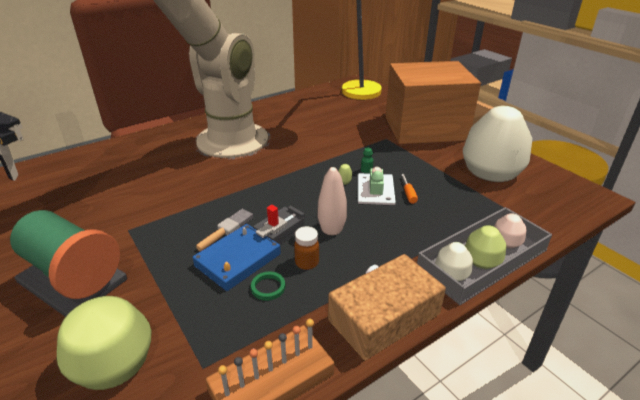

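The top view shows the fixture at right: bed (435,210), track pointing left, red grip (389,215), brass pin (457,188), steel pin (416,230). The plate is at left (226,225), boulder between them (319,190). The lock tongue overhangs the bed, so it must go back first.

```bash
cat >> h.py <<'E'
def ray(f,uv,pose=None):
    uv=np.atleast_2d(np.array(uv,float)); F=f['pixels'].shape[0]/2/np.tan(np.radians(f['vertical_fov']/2))
    d=(uv-[f['cx'],f['cy']])/F
    if 'hand_eye' in f:
        th=np.linalg.norm(d,axis=1,keepdims=True)+1e-12
        v=np.hstack([d/th*np.sin(th),np.cos(th)])
        T=np.eye(4);T[:3,:3]=R.from_euler('xyz',pose['tool_rot'],degrees=True).as_matrix();T[:3,3]=pose['ee_pos']
        T=T@f['hand_eye']; return T[:3,3],v@T[:3,:3].T
    v=np.hstack([d,np.ones((len(d),1))])
    return f['position'],v@R.from_euler('xyz',f['attitude'],degrees=True).as_matrix().T
def onz(f,uv,z,pose=None):
    o,v=ray(f,uv,pose); return (o+v*((z-o[2])/v[:,2])[:,None])
def blobs(mask,amin=8):
    n,l,st,c=cv2.connectedComponentsWithStats(mask.astype(np.uint8)); 
    return [(st[i,4],c[i].round(1)) for i in range(1,n) if st[i,4]>=amin],l
def rectz(f,mask,z,pose=None):
    m=cv2.morphologyEx(mask.astype(np.uint8),cv2.MORPH_OPEN,np.ones((3,3)))
    c=max(cv2.findContours(m,0,1)[0],key=cv2.contourArea)[:,0]
    P=onz(f,c,z,pose)[:,:2]
    return cv2.minAreaRect((P*1000).astype(np.float32)),cv2.boxPoints(cv2.minAreaRect((P*1000).astype(np.float32)))
E
python3 - <<'E'
from h import *
f=np.load('top.npy',allow_pickle=True).item(); p=f['pixels']
h=cv2.cvtColor(p,cv2.COLOR_RGB2HSV); H,S,V=[h[...,i].astype(int) for i in range(3)]
blue=(H>100)&(H<120)&(S>120)&(V>60); 
print('bed',rectz(f,blue,.03))
w=(S<50)&(V>150); w[:, :180]=0; w[:,270:]=0;w[:180]=0;w[270:]=0
print('plate',rectz(f,w,.008))
red=((H<6)|(H>174))&(S>170)&(V>90); red[:150]=0;red[:, :300]=0;red[:,:][:,500:]=0
for a,c in blobs(red)[0]: print('red',a,c,onz(f,c,.098))
br=(H>10)&(H<25)&(S>130)&blue[190,440]; br[:,:440]=0; br[:,470:]=0;br[:175]=0;br[200:]=0
for a,c in blobs(br,4)[0]: print('brass',a,c,onz(f,c,.045))
for n,uv,z in (('hole',(221,253),.008),('hole',(230,197),.008),('steel',(416,230),.045),('boulder',(319,190),.1),('pebble',(245,264),.05),('seal',(199,269),.07),('jar',(377,160),.085)): print(n,onz(f,uv,z)[0].round(3))
big=cv2.resize(p[150:290,170:500],None,fx=2.4,fy=2.4,interpolation=cv2.INTER_CUBIC)
cv2.imwrite('pics/crop.png',big[...,::-1])
E
```

```text
bed (((543.008056640625, -247.4019775390625), (120.94981384277344, 164.69288635253906), 13.629413604736328), array([[ 464.83194, -181.62476],
       [ 503.6403 , -341.67993],
       [ 621.1842 , -313.1792 ],
       [ 582.37585, -153.12402]], dtype=float32))
plate (((502.12200927734375, 202.13819885253906), (102.83023834228516, 142.05389404296875), 51.629878997802734), array([[414.5203 , 205.91705],
       [525.893  , 117.73867],
       [589.72375, 198.35934],
       [478.351  , 286.53772]], dtype=float32))
red 92 [387.6 214.1] [[ 0.52682458 -0.14035892  0.098     ]]
brass 23 [455.6 189. ] [[ 0.58595659 -0.28999244  0.045     ]]
hole [0.441 0.209 0.008]
hole [0.564 0.194 0.008]
steel [ 0.498 -0.207  0.045]
boulder [ 0.572 -0.004  0.1  ]
pebble [0.42  0.147 0.05 ]
seal [0.41  0.237 0.07 ]
jar [ 0.637 -0.12   0.085]
```

View pics/crop.png

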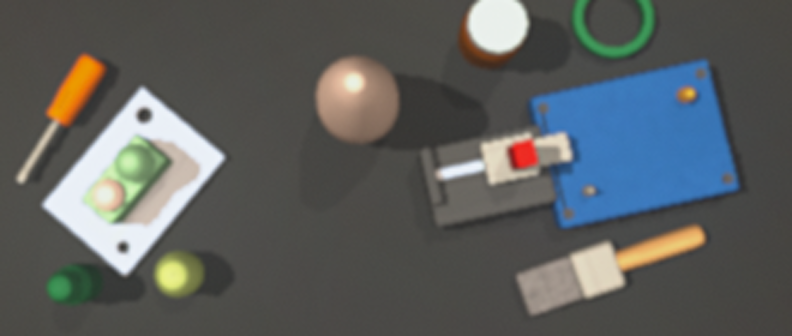

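The crop confirms the plate: large hole (144,115) at top, small hole (123,247), pink mound lower left, so plate yaw ≈ 51.5°. Fixture yaw ≈ 13.6°, lock travel ≈ 22 mm.

```bash
cat >> h.py <<'E'
def go(x,y,z,yaw):
    s=sensors.get_state(); M=R.from_euler('xyz',s['tool_rot'],degrees=True)
    d=M.inv().apply(np.array([x,y,z])-s['ee_pos'])*100
    print('shift cm',d.round(2),'roll',round((-(yaw-s['tool_rot'][2])+180)%360-180,2),'| yaw now',s['tool_rot'].round(2),'t',s['t'])
E
python3 -c "
from h import *
go(.527,-.140,.20,103.6)"
```

```text
shift cm [ 41.97 -37.65   4.03] roll -78.8 | yaw now [-1.7993e+02  1.0000e-02  2.4800e+01] t 0.15
```

Call:
{"op": "step_arm", "data": {"increments": [[4.2,-3.8,0.4,-8,0.3],[8.4,-7.5,0.8,-16,0.3],[12.6,-11.3,1.2,-24,0.3],[16.8,-15,1.6,-32,0.3],[21,-18.8,2,-40,0.3],[25.2,-22.6,2.4,-48,0.3],[29.4,-26.4,2.8,-55,0.3],[33.6,-30.1,3.2,-63,0.3],[37.8,-33.9,3.6,-71,0.3],[42,-37.65,4,-78.8,0.3]]}}

```text
t: 1.4
ee_pos: [0.5279, -0.1386, 0.2005]
tool_rot: [180.0, 0.0, 103.8]
force: [1.0, -0.4, 0.6]
gripper_width: 0.065
grip_force: 0.0
```

Call:
{"op": "step_arm", "data": {"increments": [[0,0,0,0,0.3],[0,0,0,0,0.3]]}}

```text
t: 1.65
ee_pos: [0.527, -0.1407, 0.2004]
tool_rot: [-179.9, 0.0, 103.5]
force: [0.2, -0.0, 0.6]
gripper_width: 0.0652
grip_force: 0.0
```

```bash
python3 - <<'E'
from h import *
s,f=snap('wrist','w2'); print(s['ee_pos'],s['tool_rot'],s['gripper_width'],s['t'])
np.save('w2.npy',(s,f),allow_pickle=True)
p=f['pixels'];h=cv2.cvtColor(p,cv2.COLOR_RGB2HSV); H,S,V=[h[...,i].astype(int) for i in range(3)]
red=((H<6)|(H>174))&(S>170)&(V>90)
for a,c in blobs(red,30)[0]: print('red',a,c,onz(f,c,.098,s))
E
```

```text
[ 0.52703663 -0.14071025  0.20036618] [-1.79944516e+02  9.71906185e-03  1.03547627e+02] 0.0651873155544684 1.65
red 684 [328.6 200.1] [[ 0.52912748 -0.13620456  0.098     ]]
red 182 [542.8 224.4] [[ 0.74812677 -0.11023787  0.098     ]]
```

View pics/w2.png

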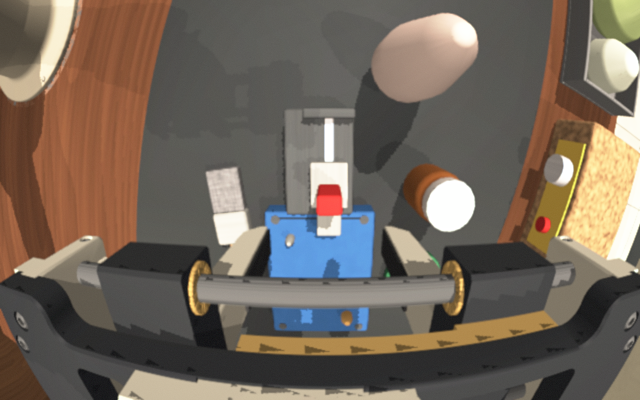

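The wrist view shows the red grip (329,200) centred between the fingers, with the tongue over the bed edge. Descending to grip it.

Call:
{"op": "step_arm", "data": {"increments": [[0.1,-0.1,3,0,0.3],[0.1,-0.1,6,0,0.3],[0.1,-0.1,9,0,0.3],[0.1,-0.1,11,0,0.3],[0.1,-0.1,12,0,0.3],[0.1,-0.1,12,0,1],[0.1,-0.1,12,0,1],[0.1,-0.1,12,0,1],[0.1,-0.1,12,0,1],[0.1,-0.1,12,0,1]], "squeeze": 15}}

```text
t: 2.95
ee_pos: [0.5292, -0.1389, 0.0812]
tool_rot: [179.7, 0.0, 103.6]
force: [6.6, 0.7, -2.0]
gripper_width: 0.0218
grip_force: 15.0
```

Call:
{"op": "step_arm", "data": {"increments": [[0.4,0,0,0,1],[0.8,0,0,0,1],[1.2,0,0,0,1],[1.6,0,0,0,1],[1.9,0,0,0,1],[2.1,0,0,0,1],[2.1,0,0,0,1]]}}

```text
t: 3.82
ee_pos: [0.5242, -0.1184, 0.0811]
tool_rot: [179.7, 0.0, 103.6]
force: [7.3, 0.6, -3.9]
gripper_width: 0.0218
grip_force: 15.0
```

Call:
{"op": "step_arm", "data": {"increments": [[0.2,0.2,0,0,1],[0.3,0.2,0,0,1],[0.4,0.2,0,0,1],[0.5,0.2,0,0,1],[0.5,0.2,0,0,1]]}}

```text
t: 4.45
ee_pos: [0.5238, -0.1162, 0.0811]
tool_rot: [179.9, 0.2, 103.5]
force: [6.5, -10.2, -0.3]
gripper_width: 0.0222
grip_force: 15.0
```

Travel reached the rear stop (reaction about 10 N). Release, rise, then look at the pins.

Call:
{"op": "step_arm", "data": {"increments": [[0.3,0.2,0,0,0.3],[0.3,0.2,0,0,0.3],[0.3,0.2,0,0,0.3],[0.3,0.2,-3,0,0.3],[0.3,0.2,-8,0,0.3],[-4,0.2,-14,0,0.3],[-9,0.2,-16,0,0.3],[-13.5,0.2,-16,0,0.3],[-13.5,0.2,-16,0,0.3],[-13.5,0.2,-16,0,0.3]]}}

```text
t: 5.7
ee_pos: [0.5552, -0.2437, 0.2401]
tool_rot: [-179.9, -0.1, 103.6]
force: [-0.6, 0.8, 0.9]
gripper_width: 0.0651
grip_force: 0.0
```

```bash
python3 - <<'E'
from h import *
s,f=snap('wrist','w3'); print(s['ee_pos'],s['tool_rot'],s['gripper_width'],s['t'])
np.save('w3.npy',np.array([s,f],dtype=object),allow_pickle=True)
p=f['pixels'];h=cv2.cvtColor(p,cv2.COLOR_RGB2HSV); H,S,V=[h[...,i].astype(int) for i in range(3)]
blue=(H>100)&(H<120)&(S>120)&(V>60); print(rectz(f,blue,.03,s))
red=((H<6)|(H>174))&(S>170)&(V>90)
for a,c in blobs(red,30)[0]: print('red',a,c,onz(f,c,.098,s))
cv2.imwrite('pics/w3c.png',cv2.resize(p[80:320,160:480,::-1],None,fx=2.4,fy=2.4,interpolation=cv2.INTER_CUBIC))
E
```

```text
[ 0.55516128 -0.24368242  0.24011287] [-1.79949795e+02 -6.93089641e-02  1.03611308e+02] 0.06513905199509322 5.7
(((545.6115112304688, -247.01019287109375), (119.40113067626953, 160.02874755859375), 13.717194557189941), array([[ 468.63992, -183.43477],
       [ 506.58755, -338.89917],
       [ 622.5831 , -310.58563],
       [ 584.6355 , -155.12122]], dtype=float32))
red 463 [325.3  60.1] [[ 0.52601258 -0.12229698  0.098     ]]
red 161 [533.6 135.4] [[ 0.75850092 -0.12738761  0.098     ]]
```

View pics/w3c.png

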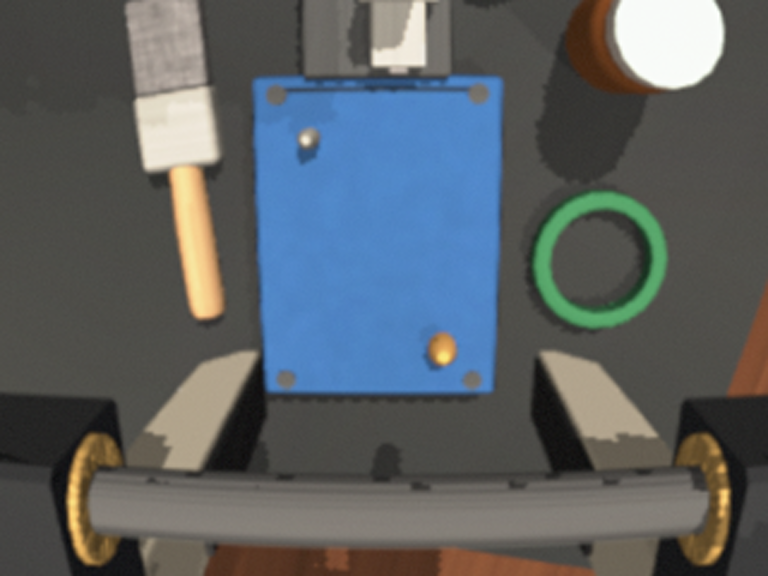

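The crop shows a clear bed: steel pin (309,139), brass pin (441,349), tongue withdrawn. Now compute the seat from pins, and the way to the plate.

```bash
python3 - <<'E'
from h import *
s,f=np.load('w3.npy',allow_pickle=True)
P=onz(f,[(288.75,137.9),(343.75,225.4)],.041,s); print(P, P.mean(0)); d=P[1]-P[0]
print('yaw',np.degrees(np.arctan2(d[1],d[0])-np.arctan2(-104,64)),np.linalg.norm(d),'exp',np.hypot(64,104)/1000)
go(.502,.202,.26,141.5)
E
```

```text
[[ 0.50443477 -0.20558477  0.041     ]
 [ 0.58895376 -0.29023469  0.041     ]] [ 0.54669427 -0.24790973  0.041     ]
yaw 13.34815476645683 0.11962052434649835 exp 0.12211470017978998
shift cm [44.51  5.34 -1.93] roll -37.82 | yaw now [-1.7996e+02 -7.0000e-02  1.0368e+02] t 5.75
```

Call:
{"op": "step_arm", "data": {"increments": [[4.5,0.5,-1.5,-4,0.3],[9,1,-2,-8,0.3],[13.5,1.6,-2,-12,0.3],[18,2.1,-2,-16,0.3],[22.5,2.7,-2,-20,0.3],[27,3.2,-2,-24,0.3],[31.5,3.8,-2,-28,0.3],[36,4.3,-2,-32,0.3],[40.5,4.8,-1,-35,0.3],[44.5,5.3,0,-37.8,0.3]]}}

```text
t: 7.0
ee_pos: [0.501, 0.2032, 0.2405]
tool_rot: [-180.0, -0.0, 141.7]
force: [0.6, 0.1, 0.1]
gripper_width: 0.0652
grip_force: 0.0
```

Call:
{"op": "step_arm", "data": {"increments": [[0,0,0,0,0.3],[0,0,0,0,0.3],[0,0,0,0,0.3]]}}

```text
t: 7.38
ee_pos: [0.5026, 0.1994, 0.2407]
tool_rot: [-180.0, 0.0, 141.3]
force: [-0.2, -0.1, -0.5]
gripper_width: 0.065
grip_force: 0.0
```

```bash
python3 - <<'E'
from h import *
s,f=snap('wrist','w4'); print(s['ee_pos'],s['tool_rot'],s['gripper_width'],s['t'])
np.save('w4.npy',np.array([s,f],dtype=object),allow_pickle=True)
p=f['pixels'];h=cv2.cvtColor(p,cv2.COLOR_RGB2HSV); H,S,V=[h[...,i].astype(int) for i in range(3)]
cv2.imwrite('pics/w4c.png',cv2.resize(p[80:320,160:480,::-1],None,fx=2.4,fy=2.4,interpolation=cv2.INTER_CUBIC))
E
```

```text
[0.50264308 0.19943252 0.24070916] [-1.79968229e+02  3.03963659e-02  1.41315107e+02] 0.06497675281021187 7.375
```

View pics/w4c.png

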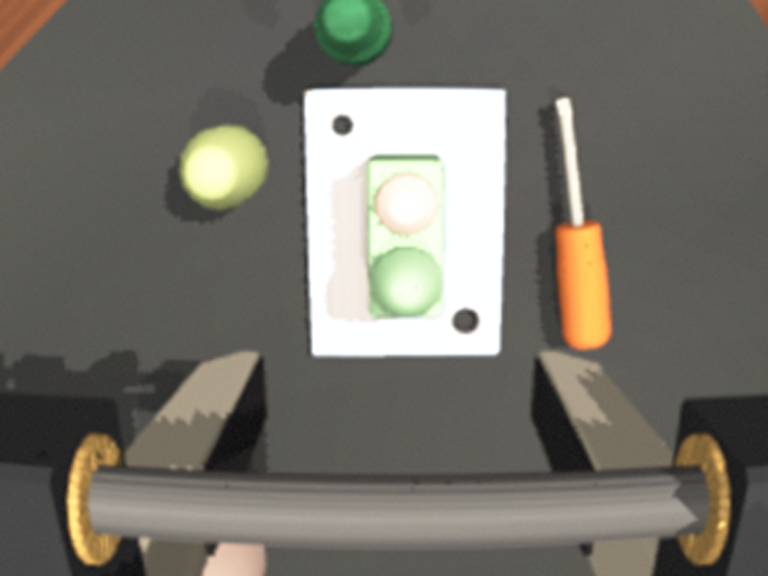

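The plate is square to the tool: small hole (342,125), big hole (465,321), jade block spanning columns 368–443; pebble, seal and scriber are clear of the fingers.

```bash
python3 - <<'E'
from h import *
s,f=np.load('w4.npy',allow_pickle=True)
P=onz(f,[(302.5,132.1),(353.75,213.75)],.008,s); print(P.round(4), P.mean(0).round(4)); d=P[1]-P[0]
yaw=np.degrees(np.arctan2(d[1],d[0])-np.arctan2(-104,64)); print('yaw',yaw,np.linalg.norm(d))
h=cv2.cvtColor(f['pixels'],cv2.COLOR_RGB2HSV).astype(int)
m=(h[...,1]<60)&(h[...,2]>170); m[:,:270]=0;m[:,385:]=0;m[:100]=0;m[240:]=0
print(rectz(f,m,.008,s)[0])
Q=onz(f,[(313.5,165),(344.6,165)],.048,s); print('block',Q.round(4),Q.mean(0), np.linalg.norm(Q[1]-Q[0]))
c=P.mean(0); go(c[0],c[1],.036,yaw+90)
E
```

```text
[[0.4446 0.2111 0.008 ]
 [0.5653 0.1965 0.008 ]] [0.5049 0.2038 0.008 ]
yaw 51.491876417132026 0.1215078807011275
((504.9444885253906, 203.50357055664062), (101.86119079589844, 141.512939453125), 51.646244049072266)
block [[0.4806 0.2012 0.048 ]
 [0.5019 0.2279 0.048 ]] [0.49127542 0.21453901 0.048     ] 0.03414009725501803
shift cm [ 0.12  0.49 20.48] roll -0.19 | yaw now [-1.7998e+02  3.0000e-02  1.4130e+02] t 7.425
```

Call:
{"op": "step_arm", "data": {"increments": [[0.1,0.5,4,0,0.3],[0.1,0.5,8,0,0.3],[0.1,0.5,12,0,0.3],[0.1,0.5,15,0,0.3],[0.1,0.5,17.5,0,0.3],[0.1,0.5,19.2,0,0.3],[0.1,0.5,20.4,0,0.3],[0.1,0.5,20.4,0,0.3],[0.1,0.5,20.4,0,1],[0.1,0.5,20.4,0,1]], "squeeze": 50}}

```text
t: 8.68
ee_pos: [0.5054, 0.2051, 0.0373]
tool_rot: [179.9, 0.0, 141.4]
force: [0.0, 0.3, 0.6]
gripper_width: 0.0495
grip_force: 0.0
```

Call:
{"op": "step_arm", "data": {"increments": [[0,0,0,0,1],[0,0,0,0,1],[0,0,0,0,1],[0,0,0,0,1]]}}

```text
t: 9.18
ee_pos: [0.5045, 0.2041, 0.0369]
tool_rot: [-179.9, 0.0, 141.4]
force: [-3.4, -3.0, 5.3]
gripper_width: 0.0357
grip_force: 50.0
```

Call:
{"op": "step_arm", "data": {"increments": [[0,0,-0.5,0,1],[0,0,-1.5,0,1],[0,0,-3.5,0,1],[0,0,-6.5,0,1],[0,0,-10,0,1],[0,0,-14,0,1],[0,0,-18,0,1],[0,0,-21,0,1],[0,0,-23,0,1],[0,0,-23,0,1]]}}

```text
t: 10.42
ee_pos: [0.5052, 0.2052, 0.2681]
tool_rot: [179.9, 0.1, 141.4]
force: [1.0, -0.0, -6.5]
gripper_width: 0.0357
grip_force: 50.0
```

```bash
python3 - <<'E'
from h import *
s,f=snap('wrist','w5'); print(s['ee_pos'],s['tool_rot'],s['force'],s['t'])
np.save('w5.npy',np.array([s,f],dtype=object),allow_pickle=True)
p=f['pixels']
cv2.imwrite('pics/w5c.png',cv2.resize(p[120:400,160:480,::-1],None,fx=2.1,fy=2.1,interpolation=cv2.INTER_CUBIC))
go(.5458,-.248,.267,103.55)
E
```

```text
[0.5051617  0.20523218 0.26807762] [1.79873177e+02 8.00819888e-02 1.41392979e+02] [ 1.02036652e+00 -1.48203934e-03 -6.49379118e+00] 10.425
shift cm [-3.146e+01 -3.282e+01 -1.000e-02] roll 37.84 | yaw now [1.7997e+02 3.0000e-02 1.4139e+02] t 10.475
```

View pics/w5c.png

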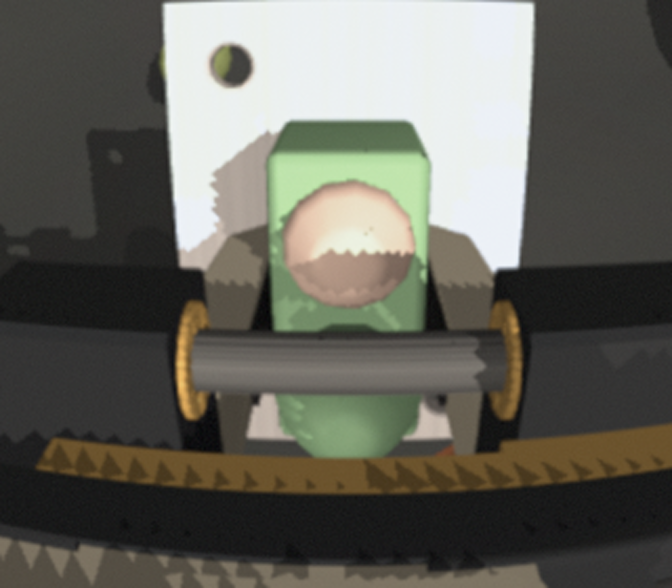

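The plate hangs level in the grip; small hole seen at crop (231,65), far edge corners (164,4) and (535,3).

```bash
python3 - <<'E'
from h import *
s,f=np.load('w5.npy',allow_pickle=True)
s0={'ee_pos':np.zeros(3),'tool_rot':np.zeros(3)}
px=np.array([(231,65),(164,4),(535,3)])/2.1+[160,120]
P=onz(f,px,.0289,s0); print(P.round(4)); d=P[2]-P[1]; print('edge angle',np.degrees(np.arctan2(d[0],d[1])),np.linalg.norm(d))
E
```

```text
[[ 0.052  -0.0302  0.0289]
 [ 0.0691 -0.0484  0.0289]
 [ 0.0695  0.0516  0.0289]]
edge angle 0.21192720654797914 0.1000497504930717
```

Call:
{"op": "step_arm", "data": {"increments": [[-2,-2,0,2,1],[-5.3,-5.5,0,6,1],[-8.8,-9.2,0,10,1],[-12.3,-12.9,0,14,1],[-15.8,-16.5,0,18,1],[-19.3,-20.2,0,22,1],[-22.8,-23.8,0,27,1],[-26.3,-27.4,0,31,1],[-29.6,-30.8,0,35,1],[-31.5,-32.8,0,37.8,1]]}}

```text
t: 11.72
ee_pos: [0.5455, -0.2504, 0.2649]
tool_rot: [-179.9, -0.1, 103.4]
force: [-0.2, 1.4, -6.4]
gripper_width: 0.0358
grip_force: 50.0
```

Call:
{"op": "step_arm", "data": {"increments": [[0,0,5,0,1],[0,0,9,0,1],[0,0,12,0,1],[0,0,14,0,1],[0,0,15,0,1],[0,0,15,0,1],[0,0,15,0,1]]}}

```text
t: 12.6
ee_pos: [0.547, -0.2478, 0.1173]
tool_rot: [180.0, 0.0, 103.6]
force: [0.1, 0.7, -6.3]
gripper_width: 0.0357
grip_force: 50.0
```

```bash
python3 - <<'E'
from h import *
s,f=snap('wrist','w6'); print(s['ee_pos'],s['tool_rot'],s['force'],s['t'])
np.save('w6.npy',np.array([s,f],dtype=object),allow_pickle=True)
p=f['pixels']
cv2.imwrite('pics/w6c.png',cv2.resize(p[80:320,160:480,::-1],None,fx=2.4,fy=2.4,interpolation=cv2.INTER_CUBIC))
E
```

```text
[ 0.54695554 -0.24775725  0.11729059] [1.79951408e+02 2.88570058e-02 1.03605767e+02] [ 0.12938704  0.68792433 -6.34862078] 12.6
```

View pics/w6c.png

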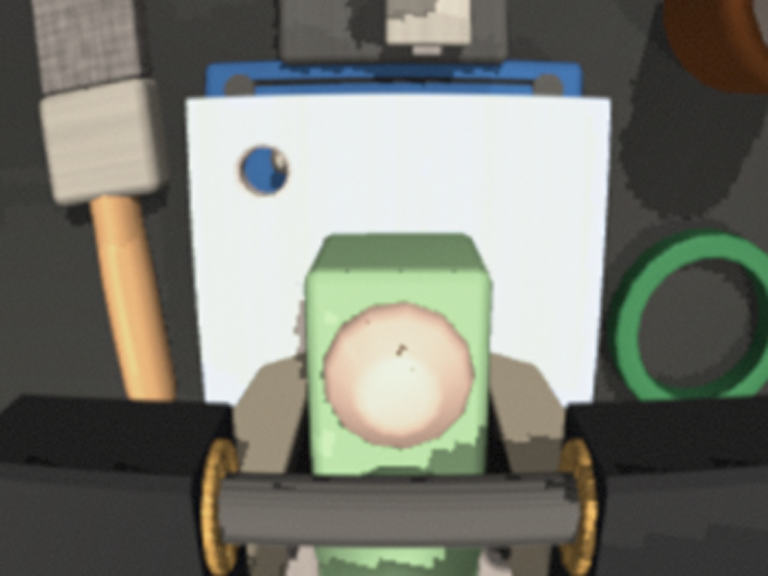

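The steel pin's tip is seen through the small hole at (280,160), about 2 mm left of where it should be if aligned; correct −2 mm along tool y and come closer.

Call:
{"op": "step_arm", "data": {"increments": [[0,-0.2,0.8,0,1],[0,-0.2,1.6,0,1],[0,-0.2,2.4,0,1],[0,-0.2,2.6,0,1],[0,-0.2,2.6,0,1],[0,-0.2,2.6,0,1]]}}

```text
t: 13.4
ee_pos: [0.5447, -0.2483, 0.0907]
tool_rot: [180.0, 0.0, 103.6]
force: [-0.3, -0.2, -6.3]
gripper_width: 0.0355
grip_force: 50.0
```

```bash
python3 - <<'E'
from h import *
s,f=snap('wrist','w7'); print(s['ee_pos'],s['tool_rot'],s['force'],s['t'])
np.save('w7.npy',np.array([s,f],dtype=object),allow_pickle=True)
p=f['pixels']
cv2.imwrite('pics/w7c.png',cv2.resize(p[130:180,240:300,::-1],None,fx=10,fy=10,interpolation=cv2.INTER_CUBIC))
# where the aligned tip (z .048) would appear: numeric inverse by tool frame
from scipy.optimize import fsolve
s0={'ee_pos':np.zeros(3),'tool_rot':np.zeros(3)}
for n,q in (('hole',(.052,-.0302,.0289)),('tip if aligned',(.052,-.0302,s['ee_pos'][2]-.048))):
    uv=fsolve(lambda u:onz(f,u,q[2],s0)[0][:2]-q[:2],(270,150)); print(n,uv,(uv-[240,130])*10)
E
```

```text
[ 0.54471337 -0.24832184  0.09074825] [1.79988294e+02 9.13719524e-03 1.03602134e+02] [-0.28950716 -0.17495564 -6.34798167] 13.4
hole [270.78834432 152.18985874] [307.8834432 221.8985874]
tip if aligned [274.7320965  149.60850929] [347.32096504 196.08509288]
```

View pics/w7c.png

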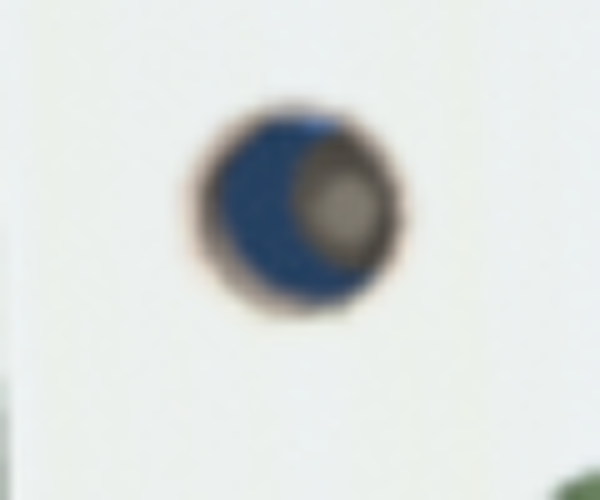

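Close up, the pin tip (350,207) is inside the hole (300,209); relative to the aligned position (~339,184) the plate should shift about −1.4 mm tool x, +0.6 mm tool y. Lower onto the taper.

Call:
{"op": "step_arm", "data": {"increments": [[-0.14,0.06,0,0,1],[-0.14,0.06,0.3,0,1],[-0.14,0.06,0.6,0,1],[-0.14,0.06,0.9,0,1],[-0.14,0.06,1.1,0,1],[-0.14,0.06,1.3,0,1],[-0.14,0.06,1.3,0,1]]}}

```text
t: 14.32
ee_pos: [0.5454, -0.2495, 0.0774]
tool_rot: [-180.0, -0.0, 103.6]
force: [0.6, -0.6, -7.3]
gripper_width: 0.0356
grip_force: 50.0
```

Call:
{"op": "step_arm", "data": {"increments": [[0,0,0.3,0,1],[0,0,0.5,0,1],[0,0,0.7,0,1],[0,0,0.85,0,1],[0,0,0.95,0,1],[0,0,0.95,0,1]]}}

```text
t: 15.08
ee_pos: [0.5454, -0.2495, 0.068]
tool_rot: [-180.0, -0.0, 103.6]
force: [-0.1, -0.4, -6.4]
gripper_width: 0.0357
grip_force: 50.0
```

Call:
{"op": "step_arm", "data": {"increments": [[0,0,0.05,0,1],[0,0,0.1,0,1],[0,0,0.15,0,1],[0,0,0.2,0,1],[0,0,0.2,0,1]]}}

```text
t: 15.7
ee_pos: [0.5455, -0.2495, 0.0669]
tool_rot: [180.0, 0.0, 103.6]
force: [-1.9, 0.8, 4.8]
gripper_width: 0.0359
grip_force: 50.0
```

Contact at exactly the expected height. Release gently and rise.

Call:
{"op": "step_arm", "data": {"increments": [[0,0,0.1,0,0.35],[0,0,0.1,0,0.35],[0,0,0.1,0,0.35],[0,0,-1,0,0.35],[0,0,-4,0,0.35],[0,0,-8,0,0.35],[0,0,-12,0,0.35],[0,0,-14,0,0.35],[0,0,-14,0,0.35],[0,0,-14,0,0.35]]}}

```text
t: 16.95
ee_pos: [0.545, -0.2495, 0.2056]
tool_rot: [-180.0, -0.0, 103.6]
force: [-0.6, -0.3, -0.2]
gripper_width: 0.0605
grip_force: 0.0
```

```bash
python3 - <<'E'
from h import *
s,f=snap('wrist','w8'); print(s['ee_pos'],s['t'],s['force'])
cv2.imwrite('pics/w8c.png',cv2.resize(f['pixels'][20:260,160:480,::-1],None,fx=2.4,fy=2.4,interpolation=cv2.INTER_CUBIC))
go(.5238,-.1162,.20,103.6)
E
```

```text
[ 0.54496566 -0.24949391  0.20559036] 16.95 [-0.58275984 -0.31902888 -0.21848123]
shift cm [13.44  1.09  0.53] roll -0.0 | yaw now [-1.7992e+02 -5.0000e-02  1.0360e+02] t 17.0
```

View pics/w8c.png

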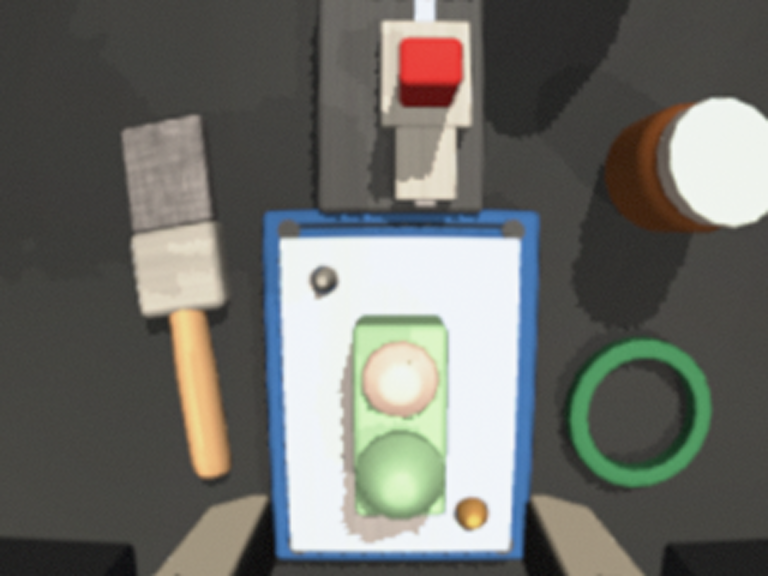

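The plate is seated with both pins protruding through their holes ((323,280), (471,513)) and evenly inside the bed. Now the lock.

Call:
{"op": "step_arm", "data": {"increments": [[4,0.3,0,0,0.3],[8,0.7,0,0,0.3],[12,1,0,0,0.3],[13.4,1.1,0,0,0.3],[13.4,1.1,3,0,0.3],[13.4,1.1,7,0,0.3],[13.4,1.1,10,0,0.3],[13.4,1.1,12,0,0.3],[13.4,1.1,12.4,0,0.3],[13.4,1.1,12.4,0,0.3]]}}

```text
t: 18.25
ee_pos: [0.5247, -0.117, 0.082]
tool_rot: [-180.0, -0.0, 103.6]
force: [-0.5, 0.0, 1.0]
gripper_width: 0.065
grip_force: 0.0
```

Call:
{"op": "step_arm", "data": {"increments": [[0,0,0,0,1],[0,0,0,0,1],[0,0,0,0,1],[0,0,0,0,1],[0,0,0,0,1]], "squeeze": 15}}

```text
t: 18.88
ee_pos: [0.524, -0.1169, 0.0822]
tool_rot: [-179.9, 0.0, 103.6]
force: [-0.6, 0.0, 3.5]
gripper_width: 0.0215
grip_force: 15.0
```

Call:
{"op": "step_arm", "data": {"increments": [[-0.4,0,0,0,1],[-0.9,0,0,0,1],[-1.4,0,0,0,1],[-1.9,0,0,0,1],[-2.4,0,0,0,1],[-2.9,0,0,0,1],[-3.3,0,0,0,1],[-3.6,0,0,0,1],[-3.7,0,0,0,1],[-3.7,0,0,0,1]]}}

```text
t: 20.12
ee_pos: [0.5329, -0.1532, 0.0822]
tool_rot: [-179.9, 0.0, 103.6]
force: [-4.2, 0.9, 5.2]
gripper_width: 0.0218
grip_force: 15.0
```

Call:
{"op": "step_arm", "data": {"increments": [[-0.2,-0.1,0,0,1],[-0.3,-0.1,0,0,1],[-0.4,-0.1,0,0,1],[-0.5,-0.1,0,0,1],[-0.6,-0.1,0,0,1],[-0.6,-0.1,0,0,1]]}}

```text
t: 20.88
ee_pos: [0.5335, -0.156, 0.0822]
tool_rot: [180.0, -0.2, 103.7]
force: [-3.1, 11.1, 6.8]
gripper_width: 0.0219
grip_force: 15.0
```

Total travel 40 mm with an 11 N stop reaction: fully home. Release and retreat.

Call:
{"op": "step_arm", "data": {"increments": [[-0.4,-0.1,0,0,1],[-0.4,-0.05,0,0,0.3],[-0.4,0,0,0,0.3],[-0.4,0,0,0,0.3],[-0.4,0,-3,0,0.3],[-0.4,0,-8,0,0.3],[-0.4,0,-13,0,0.3],[-5,0,-16,0,0.3],[-5,0,-16,0,0.3],[-5,0,-16,0,0.3]]}}

```text
t: 22.12
ee_pos: [0.545, -0.2074, 0.2417]
tool_rot: [-180.0, -0.0, 103.5]
force: [0.2, 0.2, -0.5]
gripper_width: 0.0653
grip_force: 0.0
```

```bash
python3 - <<'E'
from h import *
s,f=snap('wrist','w9'); print(s['ee_pos'],s['t'],s['force'])
p=f['pixels']; h=cv2.cvtColor(p,cv2.COLOR_RGB2HSV); H,S,V=[h[...,i].astype(int) for i in range(3)]
red=((H<6)|(H>174))&(S>170)&(V>90)
for a,c in blobs(red,30)[0]: print('red',a,c,onz(f,c,.098,s))
cv2.imwrite('pics/w9c.png',cv2.resize(p[20:260,160:480,::-1],None,fx=2.4,fy=2.4,interpolation=cv2.INTER_CUBIC))
E
```

```text
[ 0.54496835 -0.20737929  0.24167323] 22.125 [ 0.19320637  0.16804836 -0.45118779]
red 379 [326.7 138.7] [[ 0.53448474 -0.157002    0.098     ]]
red 96 [533.2 164.5] [[ 0.76032408 -0.12160082  0.098     ]]
```

View pics/w9c.png

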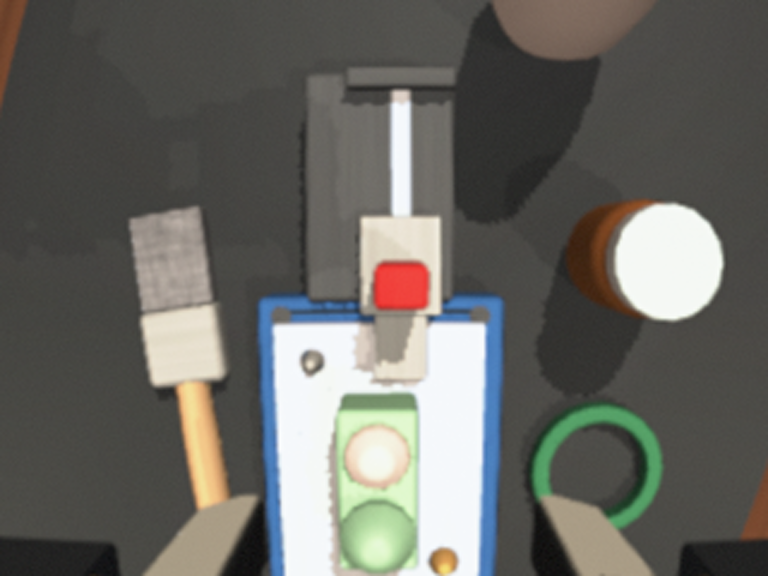

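The tongue (400,350) now overhangs the plate's edge, the plate is still seated on both pins, and the bystanders are in place. Handing in.

```bash
python3 -c "
from h import *
print(workorder.close_job())"
```

```text
the job is handed in; nothing more can be done
None
```

The plate is seated flush on both pins, the lock is fully home over its edge after 40 mm of travel, everything is released, and the job was handed in after about 22 s of robot time; no verdict came back.

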